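# Peel the cover tray off a clinging stack and hold it over the light panel

### The arm

A 7-joint arm with a two-finger parallel gripper is mounted at the origin on the work surface. World frame = base frame: x ahead of the robot, y to its left, z up, the work surface at z = 0. Lengths are in m, angles in rad, forces in N, time in s.
With the tool pointing down it reaches from about 0.425 to 0.925 m from the base axis. Payload 6.8 kg.
Tool frame: the origin (TCP) lies between the finger pads; the fingertips stand 22 mm ahead of it and the grasp point (between the pads) lies 3 mm ahead of it; z points along the fingers, y is the line along which they close (so a half turn about z gives the same grasp; the last joint's range is limited). The gripper opens to 85 mm and grips with 20 to 120 N. Pads are 22 mm wide; open, the fingers measure 114 mm over their backs; the gripper's body (76 mm by 85 mm) begins 54 mm behind the grasp point. The pads swing forward as they close: fully open they stand 13 mm farther back than shut.
Start: joints at [-1.309, 0.477, 0.022, 1.555, -0.011, 1.109, -0.083], TCP at [0.244, 0.629, 0.229] pointing down, gripper open.
Joint ranges: [-2.96, 2.96], [-0.34, 2.1], [-1.41, 1.46], [0.24, 2.44], [-1.37, 4.51], [0.17, 1.92], [-2.96, 2.96]. Speed limits (rad/s): [2.39, 2.39, 3.14, 3.14, 3.14, 3.14, 3.14].

### API

Orientations are given as a unit quaternion [w, x, y, z].
In Python, from station import bot gives the robot as it stands.
- The arm moves only by the tool servo_tool, never from a script. Its argument "motion" is a list that holds one entry, the list of rows, each a list of 5 numbers: the opening, from 0 (shut) to 1 (fully open), then the shift along the world's x, y, z each as a share of 0.04 m, from -1 to 1, then the turn about the world's z as a share of 0.12 rad, from -1 to 1. A call has 1 to 20 rows; each row shifts and turns the commanded pose from where the row before left it; what a row does not reach is not made up. A row lasts 1/10 s, in which the tool goes at most 50 mm and 8.59 degrees, less where a joint would pass 70% of its speed; a pose out of reach is approached as far as the arm can. A call with a number of a shift or a turn outside -1 to 1 is refused whole. A call with a gripper value outside its range is refused whole. The fingers move at their own pace and stop on an object; "newtons" is the grip in N (left out, the last holds). Time passes only in rows, so rows that do not move let the fingers close. It gives the time, the measured TCP pose, the force, the opening and the grip force at its end, in the units of the state.
- bot.get_obs(): the state, without advancing time (a new reading comes with each control period).
- bot.read_camera(name): name is "scene" or "top" or "wrist"; returns (picture, depth): 480x640x3 uint8, red, green, blue; 480x640 float32, m along the optical axis (not along the pixel's ray), 0 where there is no reading.
- bot.get_calibration(name): a dict with "fovy" (degrees; the focal length in pixels is half the picture's height over the tangent of half this angle, whatever the lens; pixels are square), "cx", "cy" (the principal point, pixels), "view" (4x4, takes a point from world to camera coordinates). Camera axes: x right, y down, z forward; pixel columns grow to the right and rows downward; lengths in m; the calibration is good to about 2 mm. A picture is of the moment at which its call begins: read the wrist's pose just before it. get_calibration takes no time and is no camera call; for the wrist camera it gives the pose at the moment of the call.
- bot.hand_in(): hands the job in; it is judged then, once.
The state is a dict: "t": time; "q": joint angles; "joint_vel": joint speeds; "joint_torque": joint torques, N m; "eef_pos": TCP position; "tool_rot": TCP orientation; "contact_force": force on the tool from outside, world axes, zero at the start; "torque": the same for the moment, N m; "gripper_width": opening from 0.0 (shut) to 1.0 (fully open); "grasp_force": force on a finger pad.
Only numpy, scipy, OpenCV 4.12 (cv2) and the standard library are available. Lean on these libraries where they do the work, as an engineer would, in place of code of your own. Each camera call takes 0.05 s, during which the arm holds its last target. There are 200 camera calls.

### The job

The top tray of the nested stack is an empty cover that clings to the tray of LED boards under it: pinch its rim at one corner and peel it off, raising that corner first by about 3 cm while the opposite corner still rests on the stack, then lift the tray clear, leaving the loaded tray with its two boards, the rest of the stack and everything else on the bench where they are. Hold the peeled tray still over the lit inspection panel to check it against the light: level, centred over the panel and lying lengthwise along it, its underside about 10 cm above the lit face. Finish there with the tray still held in the gripper; do not put it down or let it go.

Things in the scene. Friction and masses are not known exactly. Their poses are not given: they have to be found in the camera images.
- cover_tray: Empty top tray to peel off: grey formed plastic, 55 g, 220 (x) x 140 (y) x 26 mm, its four corners cut off at 45 degrees (30 mm legs). Origin: centre of its underside; x along its length, z up. A rim 10 mm wide runs all round, 10 to 26 mm above the origin, sides upright outside. Inside: floor 2 mm thick, ribs up to 10 mm high, corners free. Rim top at the start: 90 mm above the bench.
- loaded_tray: Tray straight under the cover, same shape and axes, 70 g, with two LED boards; origin: centre of its underside, at the start 16 mm below the cover's. Its rim carries the cover's, so a pinch reaching 16 mm below the cover's top takes both. A springy button on each corner holds the cover with about 1 N until that corner is 7 mm up; it clings likewise to the stack. Must stay seated.
- stack: The lower trays of the stack, moving as one, 220 x 140 x 58 mm, 1.2 kg, standing loose on the bench; origin at the centre of the underside, x along the length.
- panel: Inspection light panel: flat slim aluminium frame 340 (x) x 250 (y) x 10 mm with a lit white face 300 x 210 mm, fixed on the bench; origin at the centre of its underside, x along its length. It lies on the other side of the bench from the stack (left or right).
- panel_face (a point): Centre of the lit face of the panel, 11 mm above the bench; axes as the panel's.
- board0: Round white LED board 86 mm across, 2 mm thick (30 g, small parts on it up to 8 mm), in one pocket of the loaded tray, hidden by the cover; origin at the centre of its underside.
- board1: The other round LED board, in the other pocket of the loaded tray; same.
- corner0 (a point): Corner of the cover tray, at x = 95, y = 55, z = 26 mm of its frame (same axes): top of the rim, outer edge, middle of the 45 degree cut, a straight piece of rim 42 mm long outside, 34 mm inside. Only there both sides of the rim are upright (15 mm deep inside): pinch it from above across its 10 mm, closing at 45 degrees to the tray's sides, one finger inside, one outside.
- corner1 (a point): Corner of the cover tray, at x = -95, y = 55, z = 26 mm of its frame (same axes): top of the rim, outer edge, middle of the 45 degree cut, a straight piece of rim 42 mm long outside, 34 mm inside. Only there both sides of the rim are upright (15 mm deep inside): pinch it from above across its 10 mm, closing at 45 degrees to the tray's sides, one finger inside, one outside.
- corner2 (a point): Corner of the cover tray, at x = -95, y = -55, z = 26 mm of its frame (same axes): top of the rim, outer edge, middle of the 45 degree cut, a straight piece of rim 42 mm long outside, 34 mm inside. Only there both sides of the rim are upright (15 mm deep inside): pinch it from above across its 10 mm, closing at 45 degrees to the tray's sides, one finger inside, one outside.
- corner3 (a point): Corner of the cover tray, at x = 95, y = -55, z = 26 mm of its frame (same axes): top of the rim, outer edge, middle of the 45 degree cut, a straight piece of rim 42 mm long outside, 34 mm inside. Only there both sides of the rim are upright (15 mm deep inside): pinch it from above across its 10 mm, closing at 45 degrees to the tray's sides, one finger inside, one outside.
- solder_spool: Bystander, to be left alone: a steel-grey spool of solder, 54 mm across, 46 mm high, standing; origin at the centre of its underside.
- tweezers: Bystander, to be left alone: steel tweezers 130 mm long, lying; origin at the centre of its underside.
- flux_bottle: Bystander, to be left alone: small white bottle with a black cap, 36 mm across, 85 mm high; origin at the centre of its underside.
- screwdriver: Bystander, to be left alone: black-handled screwdriver 170 mm long, lying; origin at the centre of its underside.
- tip_cleaner: Bystander, to be left alone: dark round cup of brass wool, 72 mm across, 48 mm high; origin at the centre of its underside.
- spare_board: Bystander, to be left alone: single round white LED board, 86 mm across, lying on the bench; origin at the centre of its underside.
Things that resemble listed ones, but are neither listed nor needed, are in the scene too. Leave any brown look-alike of the cover_tray alone.

How it is judged:
On the way, in this order (a step that is already met when the one before it is completed fails the run):
1. held by the fingers, one corner of the cover is raised 20 mm or more, ahead of both corners beside it (a lean of 0.02 rad along and across), the opposite corner still within 9 mm of its seat (((z of corner0 in the frame of loaded_tray above 0.062 m and z of corner2 in the frame of loaded_tray below 0.051 m) or (z of corner1 in the frame of loaded_tray above 0.062 m and z of corner3 in the frame of loaded_tray below 0.051 m) or (z of corner2 in the frame of loaded_tray above 0.062 m and z of corner0 in the frame of loaded_tray below 0.051 m) or (z of corner3 in the frame of loaded_tray above 0.062 m and z of corner1 in the frame of loaded_tray below 0.051 m)) and (angle between cover_tray's own x axis and vertical below 1.5508 rad or angle between cover_tray's own x axis and vertical above 1.5908 rad) and (angle between cover_tray's own y axis and vertical below 1.5508 rad or angle between cover_tray's own y axis and vertical above 1.5908 rad) and contact force between the fingers and cover_tray above 0.5 N), for 0.05 s.
2. the cover tray is clear above the stack, held by the fingers, and the loaded tray has stayed (contact force between cover_tray and loaded_tray below 0.02 N and height (world z) of cover_tray above 0.1 m and contact force between the fingers and cover_tray above 0.5 N and distance of loaded_tray from where it was at the start of the episode below 0.02 m and angle between loaded_tray's own z axis and vertical below 0.05 rad), for 0.1 s.
At the end, for the whole second after the job is handed in: Cover held still by the fingers alone, within 40 mm along and 35 mm across of the lit face's centre, underside 65-140 mm above it, tilt under 0.14 rad, lengthwise within 0.2 rad; loaded tray and stack moved under 20 mm (tray tilt under 0.05 rad), boards under 25 mm (x of cover_tray in the frame of panel_face between -0.04 and 0.04 m and y of cover_tray in the frame of panel_face between -0.035 and 0.035 m and z of cover_tray in the frame of panel_face between 0.065 and 0.14 m and angle between cover_tray's own z axis and vertical below 0.14 rad and angle between the x axis of cover_tray and the x axis of panel, either way round below 0.2 rad and linear speed of cover_tray below 0.03 m/s and angular speed of cover_tray below 0.2 rad/s and contact force between the fingers and cover_tray above 1 N and contact force between cover_tray and panel below 0.02 N and contact force between cover_tray and loaded_tray below 0.02 N and distance of each of loaded_tray, stack from where it was at the start of the episode below 0.02 m and angle between loaded_tray's own z axis and vertical below 0.05 rad and distance of each of board0, board1 from where it was at the start of the episode below 0.025 m); the arm keeps its last pose, push and grip.
It fails at once if the loaded tray comes up with the cover or the stack is pushed away (distance of any of loaded_tray, stack from where it was at the start of the episode above 0.025 m or angle between loaded_tray's own z axis and vertical above 0.12 rad).
It fails at once if a bystander is moved more than 30 mm (distance of any of solder_spool, tweezers, flux_bottle, screwdriver, tip_cleaner, spare_board from where it was at the start of the episode above 0.03 m).
It also fails if it takes over 45 s, if anything falls off the work surface, if the arm or the gripper's body presses on something with over 40 N, if the wrist force passes 120 N, or if a joint passes its speed limit or range.

## Working session

There is one attempt and no reset: what is moved stays moved. The work goes in short steps, Python scripts to look and compute and a tool call to move; the robot and the scene stay as the last step left them, time stands still between calls to the robot, and variables do not carry over. Pictures are saved under pics/ and viewed, at most 10 in all, crops included, and the job is handed in when it is done.

Besides the shell and the picture viewer there is one more tool, called by a JSON object that holds its "api" and its "payload", one argument or row to a line. servo_tool: Moves the arm, as the interface text tells. Shift numbers are shares of 0.04 m and turn numbers shares of 0.12 rad, none past 1 either way. Its arguments: {"type":"object","properties":{"motion":{"type":"array"},"newtons":{"type":"number"}},"required":["motion"]}

```bash
mkdir -p pics && ls
python3 - <<'E'
from station import bot
import cv2,numpy as np
o=bot.get_obs();print(o)
for n in("scene","top"):
    p,d=bot.read_camera(n);np.savez(f"pics/{n}0.npz",p=p,d=d);cv2.imwrite(f"pics/{n}0.png",p[:,:,::-1]);c=bot.get_calibration(n);print(n,c['fovy'],c['cx'],c['cy'],np.round(c['view'],4).tolist())
E
```

```text
pics
{'t': 0.0, 'q': array([-1.30904544,  0.47782006,  0.0223117 ,  1.55646447, -0.01151804,
        1.10926796, -0.0830925 ]), 'joint_vel': array([ 0.00056202, -0.00050279, -0.00028447, -0.00165038,  0.00028572,
        0.00057467, -0.00019887]), 'joint_torque': array([ 6.30623617e-05, -5.96450043e+01,  1.60799470e+00, -2.81205654e+01,
        1.23850303e-02,  9.54504241e-03,  9.36884021e-06]), 'eef_pos': array([0.24377399, 0.62880394, 0.22780628]), 'tool_rot': array([-1.15099207e-04,  1.83850653e-01,  9.82953762e-01, -9.08958622e-04]), 'contact_force': array([-0.10952022, -0.32028534,  0.73373328]), 'torque': array([-0.02378471, -0.01909718, -0.05156133]), 'grasp_force': 0.0, 'gripper_width': 1.0010392699048438}
scene 42.61145560761233 315.00276249676875 240.22611528945077 [[-0.8755, 0.4832, -0.0027, 0.426], [0.3889, 0.7014, -0.5973, -0.1395], [-0.2867, -0.524, -0.802, 1.6091], [0.0, 0.0, 0.0, 1.0]]
top 45.70836716145332 322.2088971176288 251.2454472663948 [[0.0237, -0.9997, -0.0088, 0.0071], [-0.9984, -0.0232, -0.0525, 0.4996], [0.0523, 0.01, -0.9986, 1.7111], [0.0, 0.0, 0.0, 1.0]]
```

View pics/top0.png

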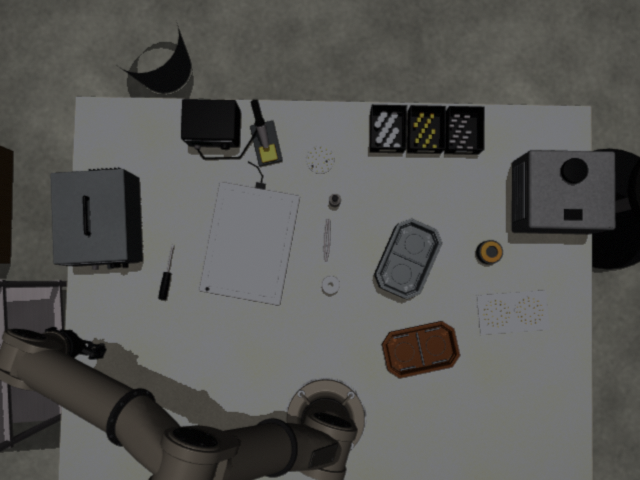

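View pics/scene0.png

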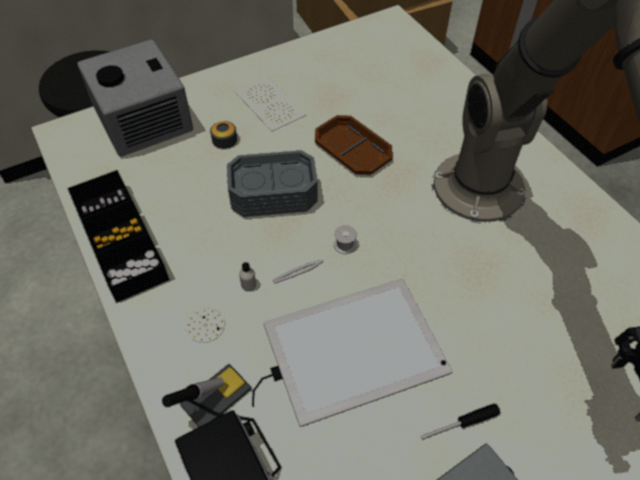

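The thing wanted could be the grey nested stack at top-view (408,259) or the brown tray at (420,348). I choose the grey stack by its description. The panel is at (250,243) on the left. I'll measure both now and crop the choice.

```bash
cat > h.py <<'E'
import numpy as np,cv2
from station import bot
def cal(n):
    c=bot.get_calibration(n);return 240/np.tan(np.radians(c['fovy'])/2),c['cx'],c['cy'],np.array(c['view'])
def world(n,d,c=None):
    f,cx,cy,V=c or cal(n);v,u=np.mgrid[:480,:640]
    P=np.stack([(u-cx)/f*d,(v-cy)/f*d,d],-1)
    return (P-V[:3,3])@V[:3,:3]
def ray(n,px,z,c=None):
    f,cx,cy,V=c or cal(n);px=np.atleast_2d(px).astype(float)
    D=np.c_[(px-[cx,cy])/f,np.ones(len(px))]@V[:3,:3];o=-V[:3,:3].T@V[:3,3]
    return o+D*((z-o[2])/D[:,2])[:,None]
E
python3 - <<'E'
from h import *
for n,box in(("top",(340,200,470,320)),("scene",(210,130,340,230))):
    Z=np.load(f"pics/{n}0.npz");p,d=Z['p'],Z['d'];W=world(n,d)
    flat=W[(d>0)&(abs(W[...,2])<.01)];print(n,"bench z",np.median(flat[:,2]))
    m=(d>0)&(abs(W[...,2]-.09)<.008)
    b=np.zeros_like(m);b[box[1]:box[3],box[0]:box[2]]=1;m&=b
    print("rim z",np.percentile(W[m][:,2],[5,25,50,75,95]),m.sum())
    r=cv2.minAreaRect(W[m][:,:2].astype(np.float32));print("rim rect",r)
    q=cv2.convexHull(W[m][:,:2].astype(np.float32))
    print("hull centroid",[(lambda M:(M['m10']/M['m00'],M['m01']/M['m00']))(cv2.moments(q))])
Z=np.load("pics/top0.npz");p,d=Z['p'],Z['d'];W=world("top",d)
# panel: depth plateau at 10 mm, and lit face by colour
g=p.astype(int);blue=(g[...,2]-g[...,0])
print("face rgb",p[243,250],"frame",p[190,222],p[243,206],"bench",p[330,250],"stack",p[222,410],p[270,405])
m=((blue>blue[330,250]+4)&(abs(np.mgrid[:480,:640][1]-250)<70)&(abs(np.mgrid[:480,:640][0]-243)<70)).astype(np.uint8)
m=cv2.morphologyEx(m,cv2.MORPH_OPEN,np.ones((3,3)))
c=max(cv2.findContours(m,0,1)[0],key=cv2.contourArea).reshape(-1,2)
print("panel",cv2.minAreaRect(ray("top",c,.011)[:,:2].astype(np.float32)),cv2.minAreaRect(c))
print("panel z",np.median(W[220:265,235:265,2]))
a=cv2.resize(p[195:385,335:475],None,fx=3,fy=3,interpolation=cv2.INTER_CUBIC);s=cv2.resize(np.load("pics/scene0.npz")['p'][130:240,200:350],None,fx=2.6,fy=2.6,interpolation=cv2.INTER_CUBIC)
out=np.zeros((570,800,3),np.uint8);out[:a.shape[0],:a.shape[1]]=a;out[:s.shape[0],a.shape[1]:a.shape[1]+s.shape[1]]=s[:,:380]
cv2.imwrite("pics/crop1.png",cv2.convertScaleAbs(out,alpha=1.5)[:,:,::-1])
E
```

```text
top bench z 0.00037671992963413684
rim z [0.0831837  0.08649408 0.08922575 0.0916885  0.09507298] 865
rim rect ((0.48081663250923157, -0.23325203359127045), (0.1408894956111908, 0.2208365947008133), 67.66085815429688)
hull centroid [(0.4805483114650854, -0.23281397211949087)]
scene bench z 0.0001552818850049411
rim z [0.08305557 0.08616268 0.08830194 0.09021413 0.09323522] 1138
rim rect ((0.4817238450050354, -0.22970011830329895), (0.15098917484283447, 0.2200903445482254), 67.2742919921875)
hull centroid [(0.4815333788305155, -0.2295544263547055)]
face rgb [118 120 124] frame [119 120 124] [117 118 119] bench [118 119 117] stack [48 49 51] [77 79 82]
panel ((0.5200026035308838, 0.24127477407455444), (0.2451256960630417, 0.3348826467990875), 81.05692291259766) ((249.1914825439453, 242.8697967529297), (80.5049819946289, 110.44291687011719), 10.784297943115234)
panel z 0.010719305009790039
```

View pics/crop1.png

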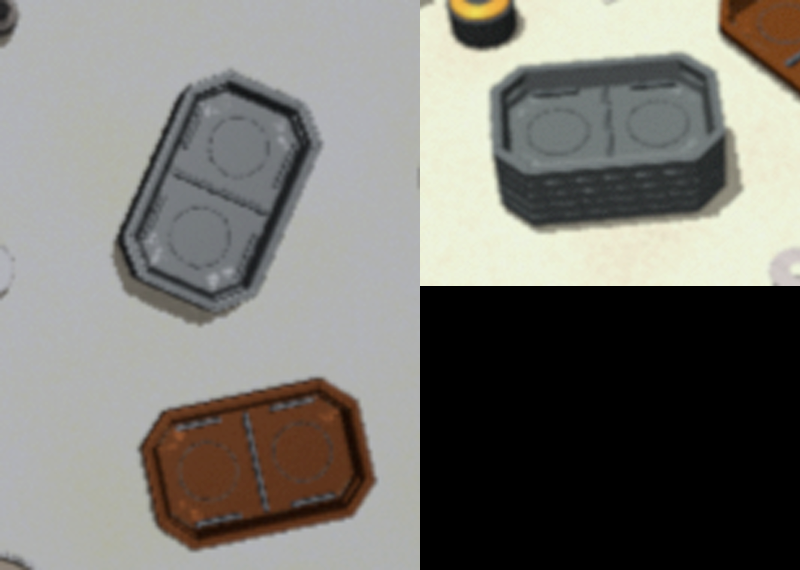

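The crop shows the grey octagonal nested stack with the bright cover on top, and the brown look-alike below it, so grey is confirmed. I will pinch corner0, at about (0.590, -0.217), which lies at the upper right of the grey tray near crop (315,140).

{"api": "servo_tool", "payload": {
  "motion": [
    [[1, 0.3, -0.75, 0, -0.24], [1, 0.3, -0.75, 0, -0.24], [1, 0.3, -0.75, 0, -0.24], [1, 0.3, -0.75, 0, -0.24], [1, 0.3, -0.75, 0, -0.24], [1, 0.3, -0.75, 0, -0.24], [1, 0.3, -0.75, 0, -0.24], [1, 0.3, -0.75, 0, -0.24], [1, 0.3, -0.75, 0, -0.24], [1, 0.3, -0.75, 0, -0.24], [1, 0.3, -0.75, 0, -0.24], [1, 0.3, -0.75, 0, -0.24], [1, 0.3, -0.75, 0, -0.24], [1, 0.3, -0.75, 0, -0.24], [1, 0.3, -0.75, 0, -0.24], [1, 0.3, -0.75, 0, -0.24], [1, 0.3, -0.75, 0, -0.24], [1, 0.3, -0.75, 0, -0.24], [1, 0.3, -0.75, 0, -0.24], [1, 0.3, -0.75, 0, -0.24]]
  ],
  "newtons": 20
}}

```text
t: 2.1
eef_pos: [0.484, 0.0281, 0.2287]
tool_rot: [-0.0, 0.456, 0.89, -0.0]
contact_force: [1.0, 0.3, 0.7]
gripper_width: 1.001
grasp_force: 0.0
```

{"api": "servo_tool", "payload": {
  "motion": [
    [[1, 0.32, -0.77, 0, -0.24], [1, 0.32, -0.77, 0, -0.24], [1, 0.32, -0.77, 0, -0.24], [1, 0.32, -0.77, 0, -0.24], [1, 0.32, -0.77, 0, -0.24], [1, 0.32, -0.77, 0, -0.24], [1, 0.32, -0.77, 0, -0.24], [1, 0.32, -0.77, 0, -0.24], [0.5, 0, 0, 0, 0], [0.5, 0, 0, 0, 0], [0.5, 0, 0, 0, 0]]
  ]
}}

```text
t: 3.2
eef_pos: [0.5861, -0.2157, 0.2283]
tool_rot: [-0.001, 0.554, 0.832, 0.0]
contact_force: [-0.9, 0.1, -0.2]
gripper_width: 0.52
grasp_force: 0.0
```

Run:
```python
from h import *
o=bot.get_obs();print(o['eef_pos'],o['tool_rot'],o['gripper_width'],o['contact_force'])
c=cal("wrist");p,d=bot.read_camera("wrist");np.savez("pics/w1.npz",p=p,d=d,V=c[3]);cv2.imwrite("pics/w1.png",p[:,:,::-1])
print(c)
W=world("wrist",d,c);m=(d>0)&(abs(W[...,2]-.09)<.006)&(np.hypot(W[...,0]-.48,W[...,1]+.23)<.15)
print(m.sum(),np.percentile(W[m][:,2],[10,50,90]));cv2.imwrite("pics/w1m.png",m*255)
print(cv2.minAreaRect(W[m][:,:2].astype(np.float32)))
```

```text
[ 0.58605716 -0.21565918  0.22833182] [-7.20588537e-04  5.54206382e-01  8.32378959e-01  1.89709664e-04] 0.5198533042417908 [-0.85625551  0.10791825 -0.20947953]
(np.float64(348.3951462849715), 321.6235628055494, 238.2968156180497, array([[ 9.23166645e-01,  3.84399200e-01, -7.74792448e-04,
        -4.57274958e-01],
       [ 3.66235301e-01, -8.78928682e-01,  3.05542265e-01,
        -4.43817812e-01],
       [ 1.16769215e-01, -2.82350184e-01, -9.52178200e-01,
         2.50277529e-01],
       [ 0.00000000e+00,  0.00000000e+00,  0.00000000e+00,
         1.00000000e+00]]))
10968 [0.08657723 0.08937794 0.09049234]
((0.48158103227615356, -0.23200492560863495), (0.1405862420797348, 0.22009673714637756), 67.345458984375)[ WARN:0@3.198] global loadsave.cpp:1063 imwrite_ Unsupported depth image for selected encoder is fallbacked to CV_8U.
```

View pics/w1.png

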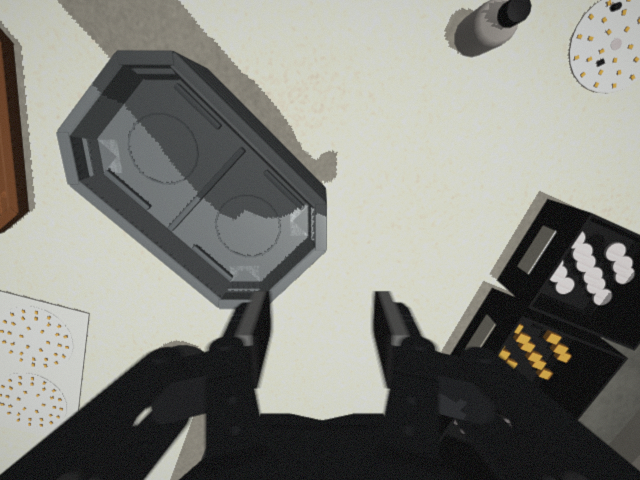

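The wrist view shows the grey cover with corner0 at pixel (327,230), between the fingers at columns 265 and 380. Its rect agrees with the top and scene views: centre (0.4816, -0.232), length axis -22.6°, rim at 0.0894. I will descend now.

{"api": "servo_tool", "payload": {
  "motion": [
    [[0.5, 0, -0.1, -0.5, 0], [0.5, 0, 0, -0.5, 0], [0.5, 0, 0, -0.5, 0], [0.5, 0, 0, -0.5, 0], [0.5, 0, 0, -0.5, 0], [0.5, 0, 0, -0.5, 0], [0.5, 0, 0, -0.16, 0], [0.5, 0, 0, 0, 0], [0.5, 0, 0, 0, 0], [0.5, 0, 0, 0, 0]]
  ]
}}

```text
t: 4.25
eef_pos: [0.5872, -0.2211, 0.1037]
tool_rot: [0.001, 0.555, 0.832, 0.0]
contact_force: [-0.6, 0.3, 0.0]
gripper_width: 0.499
grasp_force: 0.0
```

Run:
```python
from h import *
o=bot.get_obs();print(o['eef_pos'],o['tool_rot'],o['gripper_width'],o['contact_force'])
c=cal("wrist");p,d=bot.read_camera("wrist");cv2.imwrite("pics/w2.png",p[:,:,::-1])
W=world("wrist",d,c)
m=(d>0)&(abs(W[...,2]-.0895)<.005)&(np.hypot(W[...,0]-.48,W[...,1]+.23)<.15)
# outer edge of the cut: extent along 22.35 deg of points near the corner
u=np.array([.925,.380]);t=np.array([-.380,.925]);Q=W[m][:,:2]
s=abs((Q-[.5905,-.2178])@t)<.012
a=(Q[s]-[.5905,-.2178])@u;a=a[a>-.02]
print("rim extent along u rel corner",np.percentile(a,[1,5,50,95,99]),len(a),W[m][:,2].mean(), "tcp",(o['eef_pos'][:2]-[.5905,-.2178])@u)
```

```text
[ 0.58716642 -0.22108953  0.10365483] [9.26299922e-04 5.54655223e-01 8.32079657e-01 4.10920734e-04] 0.4994658151566393 [-0.62994712  0.2903929   0.04477704]
rim extent along u rel corner [-0.00994688 -0.00965875 -0.00491637 -0.00049481 -0.00026819] 870 0.08903246352024516 tcp -0.00433358439766918
```

View pics/w2.png

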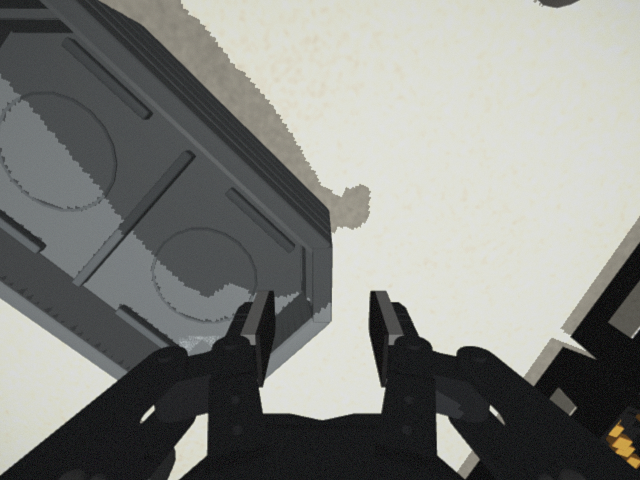

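The wrist view shows the fingers at columns 265 and 378, straddling the cut rim at columns 303-332. The centring is within 1 mm. I will lower slightly and close gently.

{"api": "servo_tool", "payload": {
  "motion": [
    [[0.5, 0, 0.03, -0.05, 0], [0.3, 0, 0, 0, 0], [0.2, 0, 0, 0, 0], [0.1, 0, 0, 0, 0], [0, 0, 0, 0, 0], [0, 0, 0, 0, 0], [0, 0, 0, 0, 0], [0, 0, 0, 0, 0], [0, 0, 0, 0, 0], [0, 0, 0, 0, 0]]
  ],
  "newtons": 20
}}

```text
t: 5.3
eef_pos: [0.5864, -0.2198, 0.1004]
tool_rot: [0.0, 0.555, 0.832, 0.0]
contact_force: [0.2, -0.4, -0.1]
gripper_width: -0.003
grasp_force: 0.0
```

The fingers closed fully, so the grip missed. I'll look.

Run:
```python
from h import *
p1,d1=bot.read_camera("wrist");p2,d2=bot.read_camera("scene")
out=np.hstack([cv2.resize(p1,(400,300)),cv2.resize(p2[110:260,200:400],(400,300),interpolation=cv2.INTER_CUBIC)])
cv2.imwrite("pics/w3.png",out[:,:,::-1])
c=cal("wrist");W=world("wrist",d1,c)
print(bot.get_obs()['eef_pos'])
# height of finger pixels in world
for px in((322,300),(322,320),(310,300),(335,300)):print(px,d1[px[1],px[0]],W[px[1],px[0]])
m=(d1>0)&(abs(W[...,2]-.0895)<.005)&(np.hypot(W[...,0]-.48,W[...,1]+.23)<.15);print(cv2.minAreaRect(W[m][:,:2].astype(np.float32)),np.median(W[m][:,2]))
```

```text
[ 0.58635034 -0.21979346  0.10039595]
(322, 300) 0.14299642 [ 0.5818483  -0.2103204   0.11718964]
(322, 320) 0.12695244 [ 0.58157275 -0.20968709  0.13382402]
(310, 300) 0.1421007 [ 0.57716349 -0.2118025   0.11799508]
(335, 300) 0.1433358 [ 0.5868507  -0.20842028  0.11688331]
((0.4873853921890259, -0.23442797362804413), (0.14111581444740295, 0.187430277466774), 67.27031707763672) 0.08930284832905386
```

View pics/w3.png

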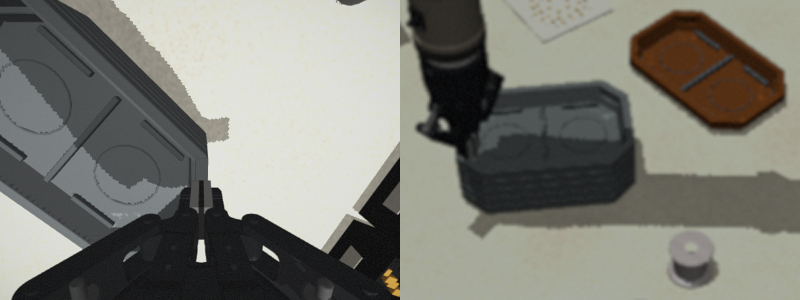

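Run:
```python
from h import *
c=cal("wrist");p,d=bot.read_camera("wrist");W=world("wrist",d,c)
for r in range(280,302,2):print(r,[np.round(W[r,x],4).tolist() for x in(316,322,330)],p[r,322])
print(bot.get_obs()['contact_force'],bot.get_obs()['eef_pos'])
```

```text
280 [[0.5804, -0.2145, 0.0905], [0.5834, -0.2139, 0.0892], [0.5869, -0.2123, 0.0895]] [82 85 87]
282 [[0.5809, -0.2158, 0.0898], [0.5836, -0.2145, 0.0902], [0.5872, -0.213, 0.0902]] [82 84 83]
284 [[0.5814, -0.2168, 0.0898], [0.5842, -0.2159, 0.0891], [0.5876, -0.2138, 0.0905]] [80 83 83]
286 [[0.5817, -0.2176, 0.0901], [0.5844, -0.2163, 0.0905], [0.5882, -0.2152, 0.0897]] [79 83 82]
288 [[0.5821, -0.2185, 0.0903], [0.5849, -0.2177, 0.0896], [0.5887, -0.2164, 0.0892]] [63 66 66]
290 [[0.5792, -0.2106, 0.1096], [0.5819, -0.2104, 0.108], [0.5851, -0.2091, 0.1078]] [22 25 21]
292 [[0.5793, -0.211, 0.1107], [0.5817, -0.2099, 0.1108], [0.5848, -0.2084, 0.1112]] [20 14 20]
294 [[0.5795, -0.2112, 0.1119], [0.5818, -0.2101, 0.1123], [0.5849, -0.2087, 0.1124]] [21 23 20]
296 [[0.5793, -0.2107, 0.1148], [0.5816, -0.2098, 0.1148], [0.5851, -0.2093, 0.113]] [27 27 22]
298 [[0.5797, -0.2116, 0.1148], [0.5818, -0.2102, 0.1157], [0.585, -0.2092, 0.1151]] [24 23 20]
300 [[0.5796, -0.2112, 0.1173], [0.5819, -0.2103, 0.1172], [0.5845, -0.2083, 0.1187]] [26 29 30]
[ 0.18854428 -0.05059323  0.32490373] [ 0.58636175 -0.21978098  0.10039123]
```

Run:
```python
from h import *
for n in("scene","top"):
    p,d=bot.read_camera(n);W=world(n,d);W0=world(n,np.load(f"pics/{n}0.npz")['d'])
    f,cx,cy,V=cal(n);tcp=bot.get_obs()['eef_pos']
    for dz in(-.022,0,.01,.05):
        q=V[:3,:3]@(tcp+[0,0,dz])+V[:3,3];px=(q[:2]/q[2]*f+[cx,cy]);print(n,dz,px.round(1))
    m=(np.hypot(W[...,0]-tcp[0],W[...,1]-tcp[1])<.03)&(np.linalg.norm(W-W0,axis=-1)>.02)
    z=W[m];print("changed pts z pct",np.percentile(z[:,2],[0,2,5,10,25]),len(z));i=np.argsort(z[:,2])[:8];print(z[i].round(3).tolist())
    if n=="scene":
        k=cv2.resize(p[110:230,180:340],(800,600),interpolation=cv2.INTER_CUBIC);cv2.imwrite("pics/s4.png",cv2.convertScaleAbs(k,alpha=1.6)[:,:,::-1])
```

```text
scene -0.022 [235.1 193.9]
scene 0 [234.1 187.8]
scene 0.01 [233.7 185.1]
scene 0.05 [231.8 173.6]
changed pts z pct [-0.00272963  0.11172884  0.11993964  0.13275834  0.15958317] 792
[[0.598, -0.204, -0.003], [0.608, -0.229, 0.004], [0.594, -0.231, 0.044], [0.567, -0.237, 0.064], [0.582, -0.213, 0.101], [0.577, -0.212, 0.106], [0.58, -0.21, 0.106], [0.576, -0.214, 0.107]]
top -0.022 [404.5 222.1]
top 0 [405.5 221.4]
top 0.01 [406. 221.]
top 0.05 [408.  219.5]
changed pts z pct [0.45736707 0.46212225 0.46375437 0.46560987 0.46996286] 470
[[0.604, -0.244, 0.457], [0.6, -0.246, 0.459], [0.606, -0.241, 0.459], [0.597, -0.246, 0.459], [0.611, -0.234, 0.46], [0.597, -0.243, 0.46], [0.599, -0.238, 0.461], [0.61, -0.231, 0.462]]
```

View pics/s4.png

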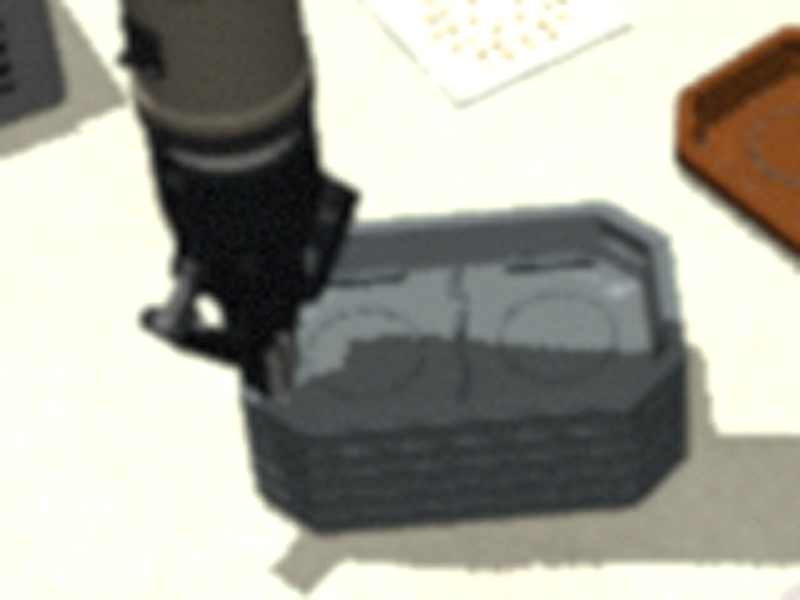

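Both cameras put the shut fingertips at about z = 0.106, still above the rim top at 0.089 (scene crop (280,398)). So the true tips stand roughly 28 mm higher than the reported pose implies. I'll reopen, lower by vision, and recheck the tip height before closing.

{"api": "servo_tool", "payload": {
  "motion": [
    [[0.5, 0, 0, 0, 0], [0.5, 0, 0, 0, 0], [0.5, 0, 0, 0, 0], [0.5, 0, 0, 0, 0], [0.5, 0, 0, -0.2, 0], [0.5, 0, 0, -0.2, 0], [0.5, 0, 0, 0, 0], [0.5, 0, 0, 0, 0]]
  ]
}}

```text
t: 6.35
eef_pos: [0.586, -0.2197, 0.0838]
tool_rot: [-0.0, 0.555, 0.832, -0.0]
contact_force: [-0.8, -0.1, 0.8]
gripper_width: 0.497
grasp_force: 0.0
```

```bash
cat > tips.py <<'E'
from h import *
o=bot.get_obs();c=cal("wrist");p,d=bot.read_camera("wrist");W=world("wrist",d,c)
print(o['eef_pos'],o['gripper_width'],o['contact_force'])
dark=(p.sum(-1)<150)&(d<.17)
for a,b in((240,322),(322,405)):
    z=W[200:330,a:b][dark[200:330,a:b]];i=np.argsort(z[:,2])[:40];print("tip",np.percentile(z[:,2],[0,1,3]),z[i].mean(0).round(4))
o=W[(d>0)&(abs(W[...,2]-.0895)<.005)&(np.hypot(W[...,0]-.48,W[...,1]+.23)<.15)]
print("rim",cv2.minAreaRect(o[:,:2].astype(np.float32)))
u=np.array([.925,.380]);t=np.array([-.380,.925]);r=o[:,:2]-[.5905,-.2178];s=(r@t<.018)&(r@t>.0)&(r@u>-.02);print("rim u",np.percentile(r[s]@u,[2,98]))
cv2.imwrite("pics/wt.png",p[:,:,::-1])
E
python3 tips.py
```

```text
[ 0.58598763 -0.21973361  0.083824  ] 0.49720794685468256 [-0.80555349 -0.09886259  0.83645385]
tip [0.06361553 0.06575699 0.06773802] [ 0.5523 -0.1964  0.0668]
tip [0.06866541 0.0785451  0.08704759] [ 0.5913 -0.2025  0.0859]
rim ((0.5054826736450195, -0.2401958853006363), (0.1454436033964157, 0.18357212841510773), 70.13282775878906)
rim u [-0.00988723  0.01936298]
```

Run:
```python
from h import *
c=cal("wrist");p,d=bot.read_camera("wrist");W=world("wrist",d,c)
for x in(255,265,380,388):
    print(x,[(r,*W[r,x].round(4).tolist(),int(p[r,x].sum())) for r in range(278,312,3)])
```

```text
255 [(278, 0.5524, -0.2289, 0.0663, 247), (281, 0.553, -0.2305, 0.0662, 252), (284, 0.5535, -0.2326, 0.0653, 254), (287, 0.5541, -0.2339, 0.0659, 245), (290, 0.5546, -0.2353, 0.0663, 253), (293, 0.5552, -0.2375, 0.0652, 243), (296, 0.5558, -0.2213, 0.0972, 235), (299, 0.5562, -0.2213, 0.0996, 241), (302, 0.5566, -0.2211, 0.1022, 244), (305, 0.5571, -0.2205, 0.1053, 241), (308, 0.5574, -0.2194, 0.1094, 232), (311, 0.5578, -0.2198, 0.1107, 243)]
265 [(278, 0.5572, -0.2277, 0.0647, 243), (281, 0.5577, -0.2284, 0.0666, 248), (284, 0.5583, -0.2301, 0.0663, 239), (287, 0.5588, -0.2315, 0.0666, 248), (290, 0.5594, -0.2339, 0.0652, 235), (293, 0.5593, -0.22, 0.0942, 239), (296, 0.5596, -0.2198, 0.0971, 253), (299, 0.56, -0.2195, 0.1, 240), (302, 0.5604, -0.2192, 0.1028, 143), (305, 0.5607, -0.2189, 0.1055, 85), (308, 0.5611, -0.2189, 0.1077, 59), (311, 0.5615, -0.2193, 0.1091, 74)]
380 [(278, 0.634, -0.2276, -0.0002, 676), (281, 0.6349, -0.2296, 0.0002, 670), (284, 0.6362, -0.232, -0.0005, 668), (287, 0.6369, -0.2339, 0.0003, 677), (290, 0.638, -0.2361, 0.0002, 530), (293, 0.6044, -0.2006, 0.0953, 237), (296, 0.6039, -0.2006, 0.0985, 230), (299, 0.6036, -0.2009, 0.1009, 240), (302, 0.6031, -0.2009, 0.1038, 241), (305, 0.6029, -0.2012, 0.1059, 220), (308, 0.6027, -0.2016, 0.1077, 159), (311, 0.6024, -0.2018, 0.1099, 81)]
388 [(278, 0.6392, -0.2253, 0.0002, 678), (281, 0.6403, -0.2274, 0.0001, 675), (284, 0.6419, -0.2301, -0.0014, 677), (287, 0.6427, -0.232, -0.0007, 675), (290, 0.6438, -0.2342, -0.0009, 682), (293, 0.6448, -0.2364, -0.0007, 662), (296, 0.6075, -0.1999, 0.097, 436), (299, 0.6068, -0.1998, 0.1004, 226), (302, 0.6065, -0.2001, 0.1027, 243), (305, 0.6061, -0.2003, 0.1051, 243), (308, 0.6054, -0.2001, 0.1083, 235), (311, 0.6053, -0.2007, 0.1098, 241)]
```

Tips at half opening measure 0.093 with TCP 0.0838. I'll lower 11 mm more, which gives about 9 mm of overlap when closed, then close.

{"api": "servo_tool", "payload": {
  "motion": [
    [[0.5, 0, 0, -0.14, 0], [0.5, 0, 0, -0.14, 0], [0.5, 0, 0, 0, 0], [0.3, 0, 0, 0, 0], [0.2, 0, 0, 0, 0], [0.1, 0, 0, 0, 0], [0, 0, 0, 0, 0], [0, 0, 0, 0, 0], [0, 0, 0, 0, 0], [0, 0, 0, 0, 0], [0, 0, 0, 0, 0]]
  ],
  "newtons": 20
}}

```text
t: 7.55
eef_pos: [0.5865, -0.2199, 0.0734]
tool_rot: [0.0, 0.555, 0.832, 0.0]
contact_force: [-0.6, -0.2, 2.1]
gripper_width: 0.108
grasp_force: 20.9
```

Gripped: width 9.2 mm, force 21 N. I will peel slowly.

{"api": "servo_tool", "payload": {
  "motion": [
    [[0, 0, 0, 0.06, 0], [0, 0, 0, 0.06, 0], [0, 0, 0, 0.06, 0], [0, 0, 0, 0.06, 0], [0, 0, 0, 0.06, 0], [0, 0, 0, 0.06, 0]]
  ]
}}

```text
t: 8.15
eef_pos: [0.5858, -0.2197, 0.0876]
tool_rot: [-0.001, 0.555, 0.832, -0.0]
contact_force: [-0.6, -0.3, -1.4]
gripper_width: 0.112
grasp_force: 20.6
```

```bash
cat > tilt.py <<'E'
from h import *
o=bot.get_obs();print(o['eef_pos'],o['gripper_width'],o['grasp_force'],o['contact_force'].round(2),o['torque'].round(3))
ex=np.array([.9229,-.3851]);ey=np.array([.3851,.9229])
for n in("wrist","scene"):
    c=cal(n);p,d=bot.read_camera(n);W=world(n,d,c)
    r=W[...,:2]-[.4816,-.2320];X,Y=r@ex,r@ey;ok=(d>0)&(abs(X)<.13)&(abs(Y)<.09)
    # side outlines of rim: sample rim-top midline points
    for k,(a,b) in dict(c0=(92,52),c1=(-92,52),c2=(-92,-52),c3=(92,-52),px=(105,0),mx=(-105,0),py=(0,65),my=(0,-65)).items():
        m=ok&(np.hypot(X-a/1000,Y-b/1000)<.008)&(W[...,2]>.07);print(n,k,m.sum(),np.percentile(W[m][:,2],[20,50,80]).round(4) if m.sum()>5 else '')
E
python3 tilt.py
```

```text
[ 0.58575977 -0.21968163  0.08759654] 0.11154600217368538 20.57599788531661 [-0.62 -0.35 -1.42] [-0.143 -0.082  0.052]
wrist c0 1232 [0.1038 0.1048 0.1276]
wrist c1 0 
wrist c2 0 
wrist c3 2 
wrist px 0 
wrist mx 0 
wrist py 2006 [0.0742 0.1021 0.103 ]
wrist my 695 [0.0927 0.0967 0.1011]
scene c0 47 [0.0782 0.1141 0.4763]
scene c1 49 [0.074  0.0928 0.1037]
scene c2 31 [0.0896 0.1    0.1023]
scene c3 0 
scene px 2 
scene mx 24 [0.1008 0.1029 0.104 ]
scene py 77 [0.0747 0.1009 0.5576]
scene my 28 [0.0934 0.1008 0.1042]
```

Run:
```python
from h import *
p,d=bot.read_camera("scene")
k=cv2.resize(p[120:240,205:365],(800,600),interpolation=cv2.INTER_CUBIC);cv2.imwrite("pics/s5.png",cv2.convertScaleAbs(k,alpha=2)[:,:,::-1])
```

```text
(no output)
```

View pics/s5.png

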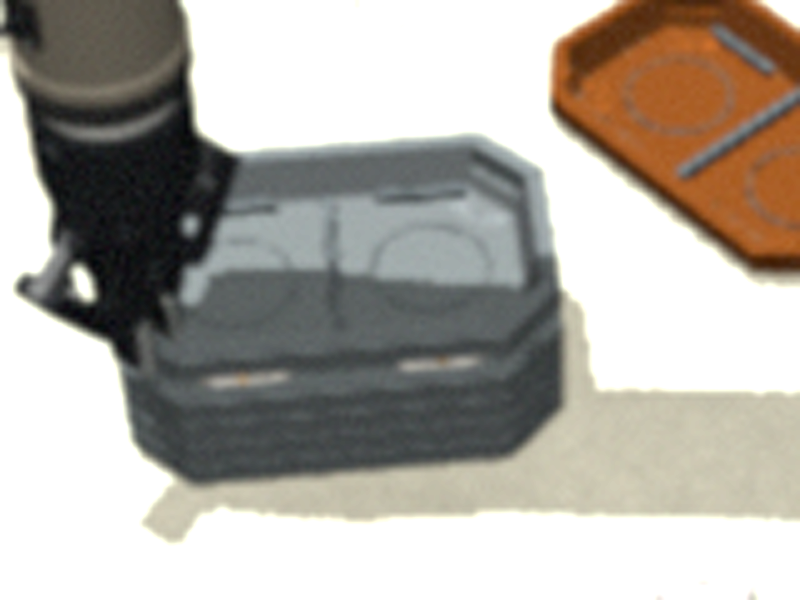

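The scene crop shows the cover risen almost level by about 13 mm. The boards show through the gap at (245,380) and (440,363), and the loaded tray stayed. The deep pinch is too stiff to peel. Neither step has been met yet, so I'll reseat the cover, re-pinch shallowly so the rim can pivot between the pads, and peel again.

{"api": "servo_tool", "payload": {
  "motion": [
    [[0, 0, 0, -0.09, 0], [0, 0, 0, -0.09, 0], [0, 0, 0, -0.09, 0], [0, 0, 0, -0.09, 0], [0, 0, 0, -0.02, 0], [0, 0, 0, 0, 0], [0.2, 0, 0, 0, 0], [0.4, 0, 0, 0, 0], [0.4, 0, 0, 0, 0], [0.4, 0, 0, 0, 0], [0.4, 0, 0, 0, 0]]
  ]
}}

```text
t: 9.4
eef_pos: [0.5861, -0.2197, 0.0719]
tool_rot: [-0.0, 0.555, 0.832, -0.0]
contact_force: [0.9, -0.3, 0.7]
gripper_width: 0.401
grasp_force: 0.0
```

```bash
python3 tilt.py
```

```text
[ 0.58613948 -0.21972671  0.07191724] 0.4010267072113536 0.0 [ 0.87 -0.31  0.71] [-0.06  -0.009  0.007]
wrist c0 908 [0.0962 0.0968 0.0973]
wrist c1 0 
wrist c2 0 
wrist c3 272 [0.0964 0.0968 0.0972]
wrist px 9 [0.0959 0.0961 0.0963]
wrist mx 0 
wrist py 2087 [0.088  0.0961 0.0968]
wrist my 32 [0.0837 0.0851 0.0871]
scene c0 43 [0.0931 0.0978 0.4611]
scene c1 35 [0.0813 0.095  0.0982]
scene c2 28 [0.0824 0.0934 0.0969]
scene c3 0 
scene px 2 
scene mx 22 [0.0934 0.0949 0.0981]
scene py 75 [0.0762 0.0945 0.5478]
scene my 22 [0.0898 0.0943 0.0974]
```

Released, the cover rests on its buttons about 7 mm up at every corner, so the buttons no longer cling. I'll press the opposite corner2, near (0.377, -0.245), back down onto its button with shut fingers, then peel from corner0 with a shallow pinch.

{"api": "servo_tool", "payload": {
  "motion": [
    [[0.4, 0, 0, 0.5, 0], [0.4, 0, 0, 0.6, 0], [0, 0, 0, 0.1, 0], [0, -0.65, -0.08, 0, 0], [0, -0.65, -0.08, 0, 0], [0, -0.65, -0.08, 0, 0], [0, -0.65, -0.08, 0, 0], [0, -0.65, -0.08, 0, 0], [0, -0.65, -0.08, 0, 0], [0, -0.65, -0.08, 0, 0], [0, -0.65, -0.08, 0, 0], [0, 0, 0, 0, 0], [0, 0, 0, -0.2, 0], [0, 0, 0, -0.2, 0], [0, 0, 0, -0.1, 0], [0, 0, 0, 0, 0], [0, 0, 0, 0, 0]]
  ]
}}

```text
t: 11.2
eef_pos: [0.3785, -0.2454, 0.1001]
tool_rot: [-0.0, 0.555, 0.832, -0.0]
contact_force: [0.8, -0.8, 0.9]
gripper_width: 0.001
grasp_force: 0.0
```

{"api": "servo_tool", "payload": {
  "motion": [
    [[0, 0, 0, -0.1, 0], [0, 0, 0, -0.1, 0], [0, 0, 0, -0.1, 0], [0, 0, 0, -0.06, 0], [0, 0, 0, -0.04, 0], [0, 0, 0, 0, 0]]
  ]
}}

```text
t: 11.8
eef_pos: [0.3804, -0.2475, 0.0871]
tool_rot: [0.003, 0.555, 0.832, 0.001]
contact_force: [-4.8, 0.8, 33.7]
gripper_width: 0.001
grasp_force: 17.0
```

```bash
sed -i 's/,dict/,dict/' tilt.py && python3 tilt.py
```

```text
[ 0.38043352 -0.24753986  0.0870845 ] 0.0006992487652067725 17.026181069668382 [-4.84  0.84 33.71] [0.215 1.252 0.039]
wrist c0 0 
wrist c1 1169 [0.0886 0.0966 0.0973]
wrist c2 4881 [0.1168 0.1551 0.1745]
wrist c3 0 
wrist px 546 [0.0832 0.0879 0.0919]
wrist mx 1333 [0.0821 0.092  0.0929]
wrist py 0 
wrist my 91 [0.0771 0.0786 0.0797]
scene c0 50 [0.0775 0.0935 0.1013]
scene c1 48 [0.0783 0.0874 0.0953]
scene c2 60 [0.0807 0.1111 0.4835]
scene c3 30 [0.0831 0.0893 0.0937]
scene px 24 [0.0931 0.0947 0.0979]
scene mx 377 [0.4086 0.4434 0.4793]
scene py 60 [0.0736 0.0889 0.0996]
scene my 32 [0.0809 0.0868 0.09  ]
```

{"api": "servo_tool", "payload": {
  "motion": [
    [[0, 0, 0, 0.4, 0], [0, 0, 0, 0.4, 0], [0.4, 0.65, 0.08, 0, 0], [0.4, 0.65, 0.08, 0, 0], [0.4, 0.65, 0.08, 0, 0], [0.4, 0.65, 0.08, 0, 0], [0.4, 0.65, 0.08, 0, 0], [0.4, 0.65, 0.08, 0, 0], [0.4, 0.65, 0.08, 0, 0], [0.4, 0.65, 0.08, 0, 0], [0.4, 0, 0, 0, 0], [0.4, 0, 0, 0, 0], [0.4, 0, 0, 0, 0]]
  ]
}}

```text
t: 13.2
eef_pos: [0.5852, -0.2202, 0.1161]
tool_rot: [-0.001, 0.555, 0.832, -0.0]
contact_force: [-0.2, -0.2, 0.0]
gripper_width: 0.402
grasp_force: 0.0
```

```bash
python3 tilt.py | grep -v "wrist.* 0 $"
python3 - <<'E'
from h import *
c=cal("wrist");p,d=bot.read_camera("wrist");W=world("wrist",d,c)
u=np.array([.925,.380]);t=np.array([-.380,.925]);r=W[...,:2]-[.5905,-.2178]
m=(d>0)&(W[...,2]>.085)&(W[...,2]<.112)&(abs(r@t-.006)<.012)&(r@u>-.014)&(r@u<.01);a=r[m]@u;print("rim u",np.percentile(a,[1,5,95,99]),np.median(W[m][:,2]),m.sum())
E
```

```text
[ 0.58515229 -0.22021216  0.11609334] 0.4020764256210278 0.0 [-0.15 -0.25  0.02] [0.025 0.003 0.04 ]
wrist c0 522 [0.0964 0.097  0.0976]
wrist c1 310 [0.0963 0.097  0.0976]
wrist px 127 [0.0931 0.0936 0.094 ]
wrist py 1241 [0.0739 0.0965 0.0975]
wrist my 996 [0.0808 0.0871 0.0894]
scene c0 62 [0.0807 0.0954 0.4871]
scene c1 47 [0.081  0.0925 0.0958]
scene c2 32 [0.078  0.0858 0.0914]
scene c3 3 
scene px 7 [0.0877 0.0912 0.4826]
scene mx 20 [0.0891 0.0925 0.0951]
scene py 83 [0.0758 0.0952 0.5767]
scene my 34 [0.0773 0.0854 0.091 ]
rim u [-0.01219926 -0.01092818 -0.00177134 -0.00158344] 0.09734556052015361 832
```

After the press, corners c2 and c3 are seated and c0 and c1 are still 7 mm up. I'll also press c1, near (0.417, -0.149), so only c0 stays up, then peel.

{"api": "servo_tool", "payload": {
  "motion": [
    [[0, -0.6, 0.25, 0, 0], [0, -0.6, 0.25, 0, 0], [0, -0.6, 0.25, 0, 0], [0, -0.6, 0.25, 0, 0], [0, -0.6, 0.25, 0, 0], [0, -0.6, 0.25, 0, 0], [0, -0.6, 0.25, 0, 0], [0, 0, 0, -0.3, 0], [0, 0, 0, -0.2, 0], [0, 0, 0, -0.1, 0], [0, 0, 0, -0.1, 0], [0, 0, 0, -0.06, 0], [0, 0, 0, -0.02, 0], [0, 0, 0, 0, 0]]
  ]
}}

```text
t: 14.75
eef_pos: [0.4219, -0.1505, 0.0872]
tool_rot: [0.002, 0.555, 0.832, 0.002]
contact_force: [-1.9, 3.3, 28.7]
gripper_width: 0.003
grasp_force: 13.8
```

{"api": "servo_tool", "payload": {
  "motion": [
    [[0, 0, 0, 0.4, 0], [0, 0, 0, 0.38, 0], [0.4, 0.6, -0.25, 0, 0], [0.4, 0.6, -0.25, 0, 0], [0.4, 0.6, -0.25, 0, 0], [0.4, 0.6, -0.25, 0, 0], [0.4, 0.6, -0.25, 0, 0], [0.4, 0.6, -0.25, 0, 0], [0.4, 0.6, -0.25, 0, 0], [0.4, 0, 0, 0, 0], [0.4, 0, 0, 0, 0], [0.4, 0, 0, 0, 0]]
  ]
}}

```text
t: 15.95
eef_pos: [0.5855, -0.2199, 0.1157]
tool_rot: [-0.001, 0.555, 0.832, -0.0]
contact_force: [0.1, 1.3, 0.3]
gripper_width: 0.404
grasp_force: 0.0
```

```bash
python3 tilt.py | grep -v "wrist.* 0 $"
cat > rim.py <<'E'
from h import *
c=cal("wrist");p,d=bot.read_camera("wrist");W=world("wrist",d,c)
u=np.array([.925,.380]);t=np.array([-.380,.925]);r=W[...,:2]-[.5905,-.2178]
m=(d>0)&(W[...,2]>.085)&(W[...,2]<.112)&(abs(r@t-.006)<.012)&(r@u>-.014)&(r@u<.01);a=r[m]@u;print("rim u",np.percentile(a,[1,5,95,99]),np.median(W[m][:,2]),m.sum(),"tcp u",(bot.get_obs()['eef_pos'][:2]-[.5905,-.2178])@u)
E
python3 rim.py
```

```text
[ 0.58553339 -0.21985833  0.11571749] 0.4035635039131924 0.0 [0.14 1.33 0.26] [-0.03   0.004 -0.017]
wrist c0 528 [0.0966 0.0972 0.0978]
wrist c1 515 [0.0899 0.0905 0.0911]
wrist px 173 [0.0973 0.0978 0.0983]
wrist py 1144 [0.0737 0.0922 0.0934]
wrist my 1268 [0.0814 0.0897 0.0942]
scene c0 59 [0.0844 0.0951 0.4871]
scene c1 39 [0.0782 0.0855 0.0891]
scene c2 28 [0.0778 0.088  0.0921]
scene c3 3 
scene px 8 [0.082  0.0867 0.327 ]
scene mx 13 [0.0877 0.0898 0.0911]
scene py 72 [0.0763 0.0911 0.5767]
scene my 41 [0.0802 0.089  0.0948]
rim u [-0.01336787 -0.01131766 -0.00110465 -0.00061738] 0.09689094892294733 933 tcp u -0.005065255802022563
```

All four corners cannot be half-up at once on a rigid tray, so it now stands with c1 and c2 seated and c0 and c3 up 7 mm, which leans the right way. I'll take a shallow pinch at c0 with about 3.5 mm of overlap.

{"api": "servo_tool", "payload": {
  "motion": [
    [[0.4, 0, 0, -0.3, 0], [0.4, 0, 0, -0.3, 0], [0.4, 0, 0, -0.13, 0], [0.4, 0, 0, 0, 0], [0.2, 0, 0, 0, 0], [0.1, 0, 0, 0, 0], [0, 0, 0, 0, 0], [0, 0, 0, 0, 0], [0, 0, 0, 0, 0], [0, 0, 0, 0, 0]]
  ],
  "newtons": 20
}}

```text
t: 17.1
eef_pos: [0.5865, -0.2199, 0.0874]
tool_rot: [0.0, 0.555, 0.832, 0.0]
contact_force: [1.2, -0.2, 1.0]
gripper_width: 0.112
grasp_force: 20.3
```

{"api": "servo_tool", "payload": {
  "motion": [
    [[0, 0, 0, 0.06, 0], [0, 0, 0, 0.06, 0], [0, 0, 0, 0.06, 0], [0, -0.01, 0, 0.06, 0], [0, 0, 0, 0.06, 0], [0, -0.01, 0, 0.06, 0], [0, 0, 0, 0.04, 0], [0, 0, 0, 0, 0]]
  ]
}}

```text
t: 17.9
eef_pos: [0.5863, -0.2199, 0.1038]
tool_rot: [0.001, 0.555, 0.832, 0.0]
contact_force: [0.0, 0.3, -0.8]
gripper_width: 0.105
grasp_force: 20.0
```

```bash
python3 tilt.py | grep -v "wrist.* 0 $"
python3 - <<'E'
from h import *
# plane of cover floor/rim from wrist: fit to bright floor cells seen
c=cal("wrist");p,d=bot.read_camera("wrist");W=world("wrist",d,c)
ex=np.array([.9229,-.3851]);ey=np.array([.3851,.9229]);r=W[...,:2]-[.4816,-.2320];X,Y=r@ex,r@ey
m=(d>0)&(abs(X)<.085)&(abs(Y)<.045)&(W[...,2]>.055)&(W[...,2]<.105)
A=np.c_[X[m],Y[m],np.ones(m.sum())];z=W[m][:,2];k=np.ones(len(z),bool)
for _ in range(8):
    s=np.linalg.lstsq(A[k],z[k],rcond=None)[0];k=abs(z-A@s)<.0025
rim=lambda a,b:s@[a,b,1]+.024
print("floor slope x,y",s,k.sum(),"c0..c3",[round(rim(a*.095,b*.055),4) for a,b in((1,1),(-1,1),(-1,-1),(1,-1))])
E
```

```text
[ 0.58633812 -0.21990809  0.10381417] 0.10483024241856002 19.96771106021413 [ 0.02  0.33 -0.78] [ 0.026 -0.055 -0.004]
wrist c0 1268 [0.1133 0.1146 0.1439]
wrist c3 112 [0.0939 0.0962 0.0986]
wrist py 1854 [0.0734 0.1036 0.1083]
wrist my 1716 [0.0945 0.102  0.1081]
scene c0 52 [0.0769 0.1189 0.4764]
scene c1 51 [0.0766 0.0913 0.1023]
scene c2 30 [0.0938 0.1007 0.1023]
scene c3 0 
scene px 1 
scene mx 15 [0.1007 0.1017 0.1059]
scene py 82 [0.0753 0.1047 0.5673]
scene my 44 [0.094  0.1034 0.1086]
floor slope x,y [ 0.05041054 -0.00403127  0.08486815] 47144 c0..c3 [np.float64(0.1134), np.float64(0.1039), np.float64(0.1043), np.float64(0.1139)]
```

The tray moved as one with the pads: floor slope x 0.05, c0 +24 mm, c2 +15 mm. So 20 N still stiffens the pivot. I'll lower c2 to about its rest height, then test whether an opening command close to the rim width gives a lighter grip.

{"api": "servo_tool", "payload": {
  "motion": [
    [[0, 0, 0, -0.08, 0], [0, 0, 0, -0.08, 0], [0, 0, 0, -0.04, 0], [0.08, 0, 0, 0, 0], [0.1, 0, 0, 0, 0], [0.1, 0, 0, 0, 0]]
  ]
}}

```text
t: 18.65
eef_pos: [0.5856, -0.2199, 0.0953]
tool_rot: [0.0, 0.555, 0.832, -0.0]
contact_force: [0.5, 0.2, -0.4]
gripper_width: 0.111
grasp_force: 19.9
```

{"api": "servo_tool", "payload": {
  "motion": [
    [[0.11, 0, 0, 0, 0], [0.11, 0, 0, 0, 0]]
  ]
}}

```text
t: 18.85
eef_pos: [0.5856, -0.2198, 0.0953]
tool_rot: [0.0, 0.555, 0.832, 0.0]
contact_force: [-0.2, 1.4, -0.8]
gripper_width: 0.109
grasp_force: 15.9
```

The grip force eases with the opening command. I'll go lighter.

{"api": "servo_tool", "payload": {
  "motion": [
    [[0.113, 0, 0, 0, 0], [0.113, 0, 0, 0, 0], [0.113, 0, 0, 0, 0]]
  ]
}}

```text
t: 19.15
eef_pos: [0.5856, -0.2198, 0.0952]
tool_rot: [0.0, 0.555, 0.832, 0.0]
contact_force: [-0.4, 0.8, -1.2]
gripper_width: 0.113
grasp_force: 9.8
```

{"api": "servo_tool", "payload": {
  "motion": [
    [[0.116, 0, 0, 0, 0], [0.116, 0, 0, 0, 0], [0.116, 0, 0, 0, 0]]
  ]
}}

```text
t: 19.45
eef_pos: [0.5856, -0.2198, 0.0952]
tool_rot: [0.0, 0.555, 0.832, 0.0]
contact_force: [0.2, -0.9, -0.3]
gripper_width: 0.11
grasp_force: 4.3
```

```bash
cat > plane.py <<'E'
from h import *
o=bot.get_obs();print(o['t'],o['eef_pos'].round(4),round(o['gripper_width'],3),round(o['grasp_force'],1),o['contact_force'].round(1))
c=cal("wrist");p,d=bot.read_camera("wrist");W=world("wrist",d,c)
ex=np.array([.9229,-.3851]);ey=np.array([.3851,.9229]);r=W[...,:2]-[.4816,-.2320];X,Y=r@ex,r@ey
m=(d>0)&(abs(X)<.085)&(abs(Y)<.045)&(W[...,2]>.05)&(W[...,2]<.115)
A=np.c_[X[m],Y[m],np.ones(m.sum())];z=W[m][:,2];k=np.ones(len(z),bool)
for _ in range(10):
    s=np.linalg.lstsq(A[k],z[k],rcond=None)[0];k=abs(z-A@s)<.0025
print("slope",s.round(4),k.sum(),"rise mm c0..c3",[round((s@[a*.095,b*.055,1]+.024-.0893)*1e3,1) for a,b in((1,1),(-1,1),(-1,-1),(1,-1))])
E
python3 plane.py
```

```text
19.45 [ 0.5856 -0.2198  0.0952] 0.11 4.3 [ 0.2 -0.9 -0.3]
slope [ 0.0459 -0.0057  0.0772] 47177 rise mm c0..c3 [np.float64(15.9), np.float64(7.2), np.float64(7.8), np.float64(16.6)]
```

{"api": "servo_tool", "payload": {
  "motion": [
    [[0.1165, 0, 0, 0.03, 0], [0.1165, 0, 0, 0.03, 0], [0.1165, 0, 0, 0.03, 0], [0.1165, 0, 0, 0.03, 0], [0.1165, 0, 0, 0.03, 0], [0.1165, 0, 0, 0, 0]]
  ]
}}

```text
t: 20.1
eef_pos: [0.5857, -0.2199, 0.1014]
tool_rot: [0.0, 0.555, 0.832, 0.0]
contact_force: [-0.6, -0.2, -1.4]
gripper_width: 0.115
grasp_force: 5.3
```

```bash
python3 plane.py
```

```text
20.1 [ 0.5857 -0.2199  0.1014] 0.115 5.3 [-0.6 -0.2 -1.4]
slope [0.0632 0.0048 0.0813] 46795 rise mm c0..c3 [np.float64(22.2), np.float64(10.2), np.float64(9.7), np.float64(21.7)]
```

{"api": "servo_tool", "payload": {
  "motion": [
    [[0.1175, 0, 0, 0, 0], [0.1175, 0, 0, 0, 0], [0.1175, 0, 0, 0, 0]]
  ]
}}

```text
t: 20.45
eef_pos: [0.5855, -0.2198, 0.1012]
tool_rot: [-0.0, 0.555, 0.832, -0.0]
contact_force: [0.0, -0.7, -0.8]
gripper_width: 0.118
grasp_force: 4.4
```

```bash
python3 plane.py
```

```text
20.45 [ 0.5855 -0.2198  0.1012] 0.118 4.4 [ 0.  -0.7 -0.8]
slope [0.0684 0.0095 0.0802] 46625 rise mm c0..c3 [np.float64(22.0), np.float64(9.0), np.float64(7.9), np.float64(20.9)]
```

{"api": "servo_tool", "payload": {
  "motion": [
    [[0.1185, 0, 0, 0.02, 0], [0.1185, 0, 0, 0.03, 0], [0.1185, 0, 0, 0.03, 0], [0.1185, 0, 0, 0.03, 0], [0.1185, 0, 0, 0.03, 0], [0.119, 0, 0, 0, 0], [0.119, 0, 0, 0, 0]]
  ]
}}

```text
t: 21.2
eef_pos: [0.5856, -0.2198, 0.1068]
tool_rot: [0.0, 0.555, 0.832, 0.0]
contact_force: [1.0, 1.6, -0.4]
gripper_width: 0.117
grasp_force: 4.6
```

```bash
python3 plane.py
```

```text
21.2 [ 0.5856 -0.2198  0.1068] 0.117 4.6 [ 1.   1.6 -0.4]
slope [0.0885 0.0263 0.0831] 45993 rise mm c0..c3 [np.float64(27.6), np.float64(10.8), np.float64(7.9), np.float64(24.7)]
```

Leaning both ways now (0.089 and 0.026), c0 +27.6 mm, c2 +7.9 mm. I'll go a little more for margin.

{"api": "servo_tool", "payload": {
  "motion": [
    [[0.1195, 0, 0, 0.03, 0], [0.1195, 0, 0, 0.03, 0], [0.1195, 0, 0, 0.02, 0], [0.12, 0, 0, 0, 0], [0.12, 0, 0, 0, 0], [0.12, 0, 0, 0, 0]]
  ]
}}

```text
t: 21.85
eef_pos: [0.5856, -0.2198, 0.11]
tool_rot: [-0.0, 0.555, 0.832, 0.0]
contact_force: [0.7, 0.9, -0.2]
gripper_width: 0.118
grasp_force: 4.5
```

```bash
python3 plane.py
```

```text
21.85 [ 0.5856 -0.2198  0.11  ] 0.118 4.5 [ 0.7  0.9 -0.2]
slope [0.0993 0.0361 0.0846] 45575 rise mm c0..c3 [np.float64(30.8), np.float64(11.9), np.float64(7.9), np.float64(26.8)]
```

Step 1's conditions hold: c0 +30.8 mm, c2 +7.9 mm. Next I'll lower to rest level, re-pinch deeper and firmly, and lift level.

{"api": "servo_tool", "payload": {
  "motion": [
    [[0.12, 0, 0, -0.1, 0], [0.12, 0, 0, -0.1, 0], [0.12, 0, 0, -0.1, 0], [0.12, 0, 0, -0.1, 0], [0.12, 0, 0, -0.1, 0], [0.12, 0, 0, -0.1, 0], [0.2, 0, 0, 0, 0], [0.35, 0, 0, 0, 0], [0.4, 0, 0, -0.14, 0], [0.4, 0, 0, 0, 0], [0.4, 0, 0, 0, 0]]
  ]
}}

```text
t: 23.0
eef_pos: [0.5854, -0.2198, 0.0802]
tool_rot: [-0.0, 0.555, 0.832, -0.0]
contact_force: [0.4, -0.2, -0.8]
gripper_width: 0.403
grasp_force: 0.0
```

```bash
python3 plane.py; python3 rim.py
```

```text
23.0 [ 0.5854 -0.2198  0.0802] 0.403 0.0 [ 0.4 -0.2 -0.8]
slope [ 0.0382 -0.06    0.0729] 45889 rise mm c0..c3 [np.float64(8.0), np.float64(0.7), np.float64(7.3), np.float64(14.5)]
rim u [-0.01328071 -0.01095957 -0.00167843 -0.0012552 ] 0.09676482517706606 1378 tcp u -0.005319164189304967
```

The cover now rests with c1 latched and c3 at +14.5 mm. A gentle press on c3, near (0.546, -0.315), should level it on the buttons before the firm re-pinch.

{"api": "servo_tool", "payload": {
  "motion": [
    [[0.4, 0, 0, 0.5, 0], [0.2, 0, 0, 0.5, 0], [0, -0.25, -0.6, 0, 0], [0, -0.25, -0.6, 0, 0], [0, -0.25, -0.6, 0, 0], [0, -0.25, -0.6, 0, 0], [0, 0, 0, -0.35, 0], [0, 0, 0, -0.2, 0], [0, 0, 0, -0.1, 0], [0, 0, 0, -0.1, 0], [0, 0, 0, 0, 0]]
  ]
}}

```text
t: 24.2
eef_pos: [0.5474, -0.3175, 0.0927]
tool_rot: [0.003, 0.555, 0.832, -0.0]
contact_force: [-3.7, -2.0, 15.9]
gripper_width: 0.001
grasp_force: 7.9
```

{"api": "servo_tool", "payload": {
  "motion": [
    [[0, 0, 0, 0.4, 0], [0, 0, 0, 0.35, 0], [0.4, 0.25, 0.6, 0, 0], [0.4, 0.25, 0.6, 0, 0], [0.4, 0.25, 0.6, 0, 0], [0.4, 0.25, 0.6, 0, 0], [0.4, 0, 0, 0, 0]]
  ]
}}

```text
t: 24.9
eef_pos: [0.5882, -0.2136, 0.1205]
tool_rot: [-0.001, 0.551, 0.834, 0.002]
contact_force: [0.5, 1.0, -0.1]
gripper_width: 0.4
grasp_force: 0.0
```

```bash
python3 plane.py; python3 rim.py
```

```text
24.9 [ 0.5882 -0.2136  0.1205] 0.4 0.0 [ 0.5  1.  -0.1]
slope [-0.0011  0.0601  0.07  ] 39471 rise mm c0..c3 [np.float64(7.9), np.float64(8.2), np.float64(1.5), np.float64(1.3)]
rim u [-0.01255802 -0.0115702  -0.00208464 -0.00149512] 0.09720045575067891 815 tcp u -0.004254932649501551
```

c0 and c1 are up 8 mm and c2 and c3 are seated, a lean of only 0.06 rad. A firm deep pinch will square up part of that. I'll pinch at 80 N and lift.

{"api": "servo_tool", "payload": {
  "motion": [
    [[0.4, 0, 0, 0, 0], [0.4, 0, 0, -0.4, 0], [0.4, 0, 0, -0.4, 0], [0.4, 0, 0, -0.18, 0], [0.3, 0, 0, 0, 0], [0.2, 0, 0, 0, 0], [0, 0, 0, 0, 0], [0, 0, 0, 0, 0], [0, 0, 0, 0, 0], [0, 0, 0, 0, 0]]
  ],
  "newtons": 80
}}

```text
t: 26.0
eef_pos: [0.5855, -0.2201, 0.0815]
tool_rot: [0.0, 0.555, 0.832, -0.0]
contact_force: [-0.5, -0.2, -0.3]
gripper_width: 0.085
grasp_force: 80.1
```

```bash
python3 plane.py
```

```text
26.0 [ 0.5855 -0.2201  0.0815] 0.085 80.1 [-0.5 -0.2 -0.3]
slope [-0.01    0.0472  0.0715] 46634 rise mm c0..c3 [np.float64(7.8), np.float64(9.7), np.float64(4.5), np.float64(2.6)]
```

{"api": "servo_tool", "payload": {
  "motion": [
    [[0, 0, 0, 0.08, 0], [0, 0, 0, 0.08, 0], [0, 0, 0, 0.08, 0], [0, 0, 0, 0.08, 0], [0, 0, 0, 0.2, 0], [0, 0, 0, 0.4, 0], [0, 0, 0, 0.5, 0], [0, 0, 0, 0.5, 0], [0, 0, 0, 0.3, 0], [0, 0, 0, 0, 0], [0, 0, 0, 0, 0]]
  ]
}}

```text
t: 27.15
eef_pos: [0.5855, -0.2196, 0.17]
tool_rot: [0.0, 0.555, 0.832, 0.0]
contact_force: [-0.5, -0.0, -0.2]
gripper_width: 0.089
grasp_force: 80.0
```

```bash
sed -e 's/<.115/<.2/' -e 's/>.05)/>.12)/' plane.py > plane2.py && python3 plane2.py
python3 - <<'E'
from h import *
p,d=bot.read_camera("scene");k=cv2.resize(p[60:300,180:500],(800,600));cv2.imwrite("pics/s6.png",cv2.convertScaleAbs(k,alpha=1.8)[:,:,::-1])
E
```

```text
27.15 [ 0.5855 -0.2196  0.17  ] 0.089 80.0 [-0.5 -0.  -0.2]
slope [-0.0152  0.045   0.1605] 46766 rise mm c0..c3 [np.float64(96.3), np.float64(99.1), np.float64(94.2), np.float64(91.3)]
```

View pics/s6.png

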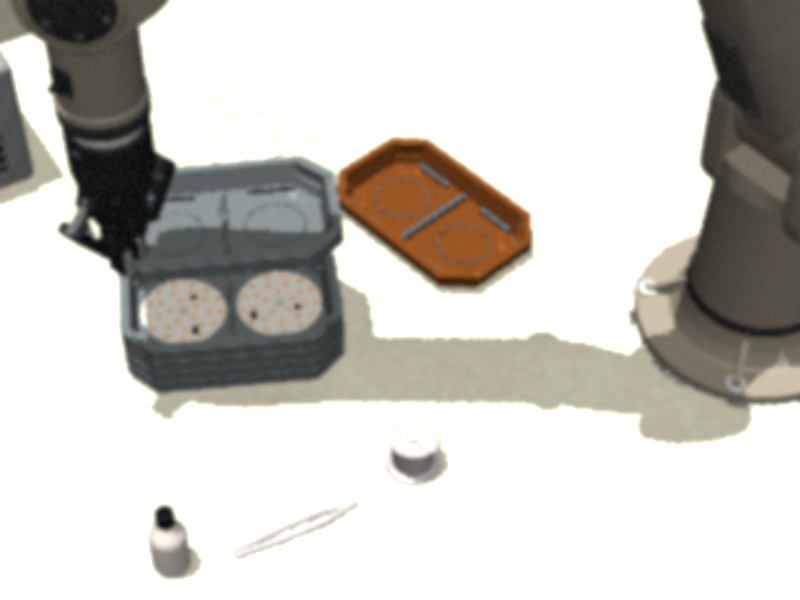

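The cover hangs clear of the stack at lean 0.048. Both LED boards are seated in the loaded tray at (182,312) and (280,302), and the bystanders are untouched. I'll carry it to the panel.

{"api": "servo_tool", "payload": {
  "motion": [
    [[0, 0.04, 0.2, 0, 0.1], [0, 0.04, 0.4, 0, 0.1], [0, 0.04, 0.6, 0, 0.1], [0, 0.04, 0.7, 0, 0.1], [0, 0.04, 0.7, 0, 0.1], [0, 0.04, 0.7, 0, 0.1], [0, 0.04, 0.7, 0, 0.1], [0, 0.04, 0.7, 0, 0.1], [0, 0.04, 0.7, 0, 0.1], [0, 0.04, 0.7, 0, 0.1], [0, 0.04, 0.7, 0, 0.1], [0, 0.04, 0.7, 0, 0.1], [0, 0.04, 0.7, 0, 0.1], [0, 0.04, 0.7, 0, 0.1], [0, 0.04, 0.7, 0, 0.1], [0, 0.04, 0.7, 0, 0.1], [0, 0.04, 0.7, 0, 0.1], [0, 0.04, 0.7, 0, 0.1], [0, 0.04, 0.5, 0, 0.1], [0, 0.04, 0.24, 0, 0.1]]
  ]
}}

```text
t: 29.25
eef_pos: [0.617, 0.2812, 0.1696]
tool_rot: [-0.0, 0.449, 0.893, 0.0]
contact_force: [-0.1, -0.7, -0.0]
gripper_width: 0.089
grasp_force: 80.0
```

{"api": "servo_tool", "payload": {
  "motion": [
    [[0, 0, 0, -0.1, 0], [0, 0, 0, -0.2, 0], [0, 0, 0, -0.25, 0], [0, 0, 0, -0.25, 0], [0, 0, 0, -0.2, 0], [0, 0, 0, -0.12, 0], [0, 0, 0, -0.06, 0], [0, 0, 0, 0, 0], [0, 0, 0, 0, 0], [0, 0, 0, 0, 0]]
  ]
}}

```text
t: 30.25
eef_pos: [0.6178, 0.278, 0.1233]
tool_rot: [0.0, 0.451, 0.892, 0.0]
contact_force: [0.1, 0.3, 0.2]
gripper_width: 0.093
grasp_force: 80.0
```

Run:
```python
from h import *
o=bot.get_obs();print(o['t'],o['eef_pos'],o['grasp_force'],np.abs(o['joint_vel']).max())
a=np.radians(-8.94);ex=np.array([np.cos(a),np.sin(a)]);ey=np.array([-ex[1],ex[0]])
c=cal("wrist");p,d=bot.read_camera("wrist");W=world("wrist",d,c);r=W[...,:2]-[.520,.2413];X,Y=r@ex,r@ey
m=(d>0)&(abs(X)<.08)&(abs(Y)<.04)&(W[...,2]>.08)&(W[...,2]<.16);A=np.c_[X[m],Y[m],np.ones(m.sum())];z=W[m][:,2];k=np.ones(len(z),bool)
for _ in range(10):
    s=np.linalg.lstsq(A[k],z[k],rcond=None)[0];k=abs(z-A@s)<.0025
print("floor plane",s,k.sum(),"underside above face",s[2]-.002-.011)
R=s[2]+.024+s[0]*X+s[1]*Y
rgb=p.astype(int).sum(-1)
m=((d>0)&(abs(W[...,2]-R)<.004)&(abs(X)<.15)&(abs(Y)<.11)).astype(np.uint8);m=cv2.morphologyEx(m,cv2.MORPH_OPEN,np.ones((3,3)))
q=W[m>0][:,:2].astype(np.float32);b=cv2.minAreaRect(q);print(b,"offset in panel",(np.array(b[0])-[.520,.2413])@np.c_[ex,ey])
for n in("top","scene"):
    p,d=bot.read_camera(n);W=world(n,d);r=W[...,:2]-[.520,.2413];X,Y=r@ex,r@ey
    R=s[2]+.024+s[0]*X+s[1]*Y;m=((d>0)&(abs(W[...,2]-R)<.008)&(abs(X)<.15)&(abs(Y)<.11)).astype(np.uint8);q=W[m>0][:,:2].astype(np.float32);print(n,cv2.minAreaRect(q))
```

```text
30.25 [0.61784008 0.27795608 0.12326642] 79.9725686761667 0.0012704239609056746
floor plane [-0.01409125  0.04523398  0.11367098] 42082 underside above face 0.10067097879547655
((0.542168140411377, 0.23555824160575867), (0.14137399196624756, 0.1741463541984558), 81.2046890258789) offset in panel [ 0.0227911  -0.00222707]
top ((0.5163341760635376, 0.21469904482364655), (0.10666991770267487, 0.2241755574941635), 87.49906921386719)
scene ((0.5197793245315552, 0.24073408544063568), (0.1433124840259552, 0.22045262157917023), 81.9619369506836)
```

Scene view: cover centred at (0.520, 0.241) against the panel's (0.520, 0.2413), aligned within 1°, 10.1 cm above the face, tilt 0.05, at rest. Handing in.

```bash
python3 -c "
from station import bot
print(bot.hand_in())"
```

```text
the job is handed in; nothing more can be done
None
```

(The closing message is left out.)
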